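# Dry a sample case under a lid left ajar

## Task

Fold the lid of the wooden drying box right back, take the case that is both long and tall out of the rack and set it down gently, upright, on the floor of the box's empty compartment between the two ribs; don't drop it in. Then fold the lid down again and leave it standing by itself 40 degrees open. Leave the other two cases in the rack and everything else on the table where they are.

Things in the scene. Friction and masses are not known exactly. Their poses are not given: they have to be found in the camera images.
- drying_box: Fixed wooden box, 110 (its x) x 120 (y) mm, walls 60 mm high. Origin: centre of its underside; x points from its front wall to the hinged rear wall, z up. The wide compartment (inside x -50 to +50, y -56 to +10 mm, floor at z = 5) is empty; the narrow one (y +14 to +56) is full of index cards. Walls beside the ends of a case on the seat are higher than the case: grip it there by its long faces.
- box_seat (a point): The seat: on the floor of the wide compartment at (0, -23, 5) mm in the box frame, axes as the box. Two floor ribs, 6 mm high and 5 mm thick, run along y with inner faces at x = -19 and +19 mm; the case stands between them, long side along y, with 4 mm of play all round.
- lid_hinge (a point): Point on the lid's hinge axis at the top of the rear wall, at (55, 0, 63) mm in the box frame; the hinge axis is the box's y.
- lid (a joint): Lid angle, rad: 0 shut (level on the walls), grows as the front edge swings up and back; stop at 2.0. 40 degrees open reads 0.698. The hinge is stiff (about 0.22 N m of friction): the 0.12 kg lid stays at any angle. Lid panel: 6 mm thick, reaching 111 mm from the hinge axis.
- lid_bar (a point): Centre of the lid's round grip bar, 12 mm thick, 30 mm long along the box's y, on a 14 mm wide tongue in the lid's plane, 146 mm from the hinge axis, 35 mm beyond the lid's front edge. It can be pinched from above across its flat ends (30 mm apart) and turns between the pads as the lid swings. Axes as the box when the lid is shut, turning with the lid.
- case_rack: Fixed grey rack, 56 (its x) x 118 (y) mm; origin: centre of its underside on the table. Three slots 34 mm wide at y = -38, 0, +38 mm, floor at z = 4 mm, walls 52 mm high (higher than the cases). Slots are open at both x ends, where the ends of a case can be gripped. Each holds one white case, long side along x; which is where varies.
- tall_case_center (a point): Centre (half-way up) of the case to be dried: closed white plastic case, 58 mm long (its x) x 30 mm wide (its y) x 45 mm high, about 0.1 kg. It is the only one both long (58 mm) and tall (45 mm).
- low_case_center (a point): Centre of the low white case, 58 x 30 x 28 mm, same axes; stays in the rack.
- short_case_center (a point): Centre of the short white case, 40 x 30 x 45 mm, same axes; stays in the rack.
- white_cup: Bystander, loose: tapered white cup, 63 mm wide and 65 mm high. Origin at the centre of its underside.
- yellow_tub: Bystander, loose: yellow screw tub, 66 mm wide, 41 mm high. Origin at the centre of its underside.
- spirit_bottle: Bystander, loose: brown bottle with a black cap, 62 mm wide, 117 mm high. Origin at the centre of its underside.
- tool_jar: Bystander, loose: glass jar of pens and tools, 90 x 75 mm, 161 mm high. Origin at the centre of its underside.
- eraser: Bystander, loose: eraser, 22 x 42 x 13 mm. Origin at the centre of its underside.
- film_tub: Bystander, loose: black film tub, 34 mm wide, 50 mm high. Origin at the centre of its underside.
- tape_roll: Bystander, loose: roll of tape lying flat, 103 mm wide, 25 mm high. Origin at the centre of its underside.
- notebook: Fixed: notebook lying flat, 105 x 145 (its y) x 13 mm. Origin at the centre of its underside.
- bench_timer: Fixed: kitchen-type bench timer, 54 x 66 x 68 mm. Origin at the centre of its underside.
- lidded_jar: Fixed: empty glass jar with a screw lid, 72 mm wide, 122 mm high. Origin at the centre of its underside.
- water_bottle: Fixed: tall clear water bottle, 90 mm wide, 312 mm high. Origin at the centre of its underside.
Not all that is in view belongs to the job. Leave any purple or turquoise look-alike of the part that bears tall_case_center alone.

How it is judged:
By the outcome, as a careful person would: the job done as asked, in the order asked, and still so for the second after the job is handed in, with the robot touching nothing.
It also fails if it takes over 72 s, if anything falls off the work surface, if the arm or the gripper's body presses on something with over 40 N, if the wrist force passes 120 N, or if a joint passes its speed limit or range.

## Robot

A 6-joint arm with a two-finger parallel gripper is mounted at the origin on the work surface; the furniture and walls round the work are solid. World frame = base frame: x ahead of the robot, y to its left, z up, the work surface at z = 0. Lengths are in m, angles in rad, forces in N, time in s.
With the tool pointing down it reaches from about 0.35 to 1 m from the base axis. Payload 7.1 kg.
Tool frame: the origin (TCP) lies on the centre line of the jaws, within the pads' length; the fingertips stand arm.tips_ahead ahead of it and the grasp point (between the pads) lies 3 mm ahead of it (arm.tips_ahead is the distance from the TCP to the fingertips, in m); x points along the fingers, y is the direction in which the jaws open and shut, and the axes are right-handed (so a half turn about x gives the same grasp; the last joint's range is limited). The gripper opens to 85 mm and grips with 20 to 120 N. Pads are 22 mm wide; open, the fingers measure 114 mm over their backs; the gripper's body (76 mm by 85 mm) begins 54 mm behind the grasp point. The pads swing forward as they close: fully open they stand 13 mm farther back than shut.
Start: joints at [-1.366, 0.423, 1.63, -0, 1.089, -0.019], TCP at [0.139, -0.609, 0.226] pointing down, gripper open.
Joint ranges: [-3, 3], [-0.9, 2.11], [0.09, 2.58], [-1.31, 4.45], [0.11, 2.69], [-2.54, 2.54]. Speed limits (rad/s): [2.39, 2.39, 3.01, 3.14, 3.14, 3.14].

## Interface

Orientations are given as a unit quaternion [x, y, z, w].
In Python, from workcell import telemetry, optics, job, spotter, arm gives the robot as it stands. The module is installed in compiled form; this text tells all that it offers.
- The arm moves only by the tool step_arm, never from a script. Its argument "plan" is a list of rows, each a list of 5 numbers: the shift along the world's x, y, z in mm, then the turn about the world's z in rad, then the finger opening in mm, from 0 to 85.4. In form: [[x, y, z, roll, gripper], ...]. A call has 1 to 20 rows; each row is the pose to reach, as a shift and turn from the pose commanded when the call began; what a row does not reach only later rows make up. A row lasts 1/8 s, in which the tool goes at most 62.5 mm and 10.7 degrees, less where a joint would pass 70% of its speed; a pose out of reach is approached as far as the arm can. A call with a gripper value outside its range is refused whole. The fingers move at their own pace and stop on an object; "grip_force" is the grip in N (left out, the last holds). Time passes only in rows, so rows that repeat a pose let the fingers close. It gives the time, the measured TCP pose, the force and the opening at its end, in the units of the state.
- telemetry.observe(): the state, without advancing time (a new reading comes with each control period).
- optics.grab_frame(name): name is "scene" or "side" or "wrist"; returns a dict with "image" (420x560x3 uint8, red, green, blue), "camera_matrix" (3x3 intrinsics, pixels), "T" (4x4, takes a point from camera to world coordinates); the wrist camera has in their place "hand_eye" (4x4, takes a point from camera to tool coordinates, whose origin is the TCP and whose axes are the tool frame's). Camera axes: x right, y up, looking along -z (the intrinsics and any distortion apply to the point x, -y, -z); pixel columns grow to the right and rows downward; lengths in m; the calibration is good to about 2 mm. A picture is of the moment at which its call begins: read the wrist's pose just before it. There is no depth.
- job.sign_off(): hands the job in, once; it reports no verdict.
Trained networks look in a picture, given as the dict that the camera call returned (one of the last four; its "shot" number tells which), for a name from the list of things; names that differ only in an ending like _2 or _b are one class to them, and where a whole thing is asked for, a point or a joint stands for the part that bears it (a point fixed in the world has none). Each returns a list of dicts, best first, with "confidence" (0 to 1); they miss things now and then, are a little off and sometimes report something else, mostly with a low value. They report only what shows in the picture. A call takes as long as a camera call. They do not tell look-alikes from the thing itself.
- spotter.silhouettes(label, picture): "mask" (420x560 bool, what is visible of it) and "extent" ([left, top, right, bottom] in pixels, round what is visible of it).
The state is a dict: "time": time; "joints": joint angles; "qvel": joint speeds; "effort": joint torques, N m; "position": TCP position; "ee_rot": TCP orientation; "wrist_force": force on the tool from outside, world axes, zero at the start; "wrist_torque": the same for the moment, N m; "finger_gap": opening from 0.0 (shut) to 1.0 (fully open).
Only numpy, scipy, OpenCV 4.12 (cv2) and the standard library are available. Lean on these libraries where they do the work, as an engineer would, in place of code of your own. Each camera call takes 0.05 s, during which the arm holds its last target. There are 200 camera calls.

## Working session

There is one attempt and no reset: what is moved stays moved. The work goes in short steps, Python scripts to look and compute and a tool call to move; the robot and the scene stay as the last step left them, time stands still between calls to the robot, and variables do not carry over. Pictures are saved under pics/ and viewed, about 8 in all and at most 12, crops included, and the job is handed in when it is done.

Besides the shell and the picture viewer there is one more tool, called after "Request:" as name(argument=value, ...) on one line, values as JSON. step_arm: Moves the arm, as the interface text tells. Its arguments: {"type":"object","properties":{"plan":{"type":"array","items":{"type":"array","items":{"type":"number"}}},"grip_force":{"type":"number"}},"required":["plan"]}

```bash
mkdir -p pics; ls; python3 - <<'E'
from workcell import telemetry, optics, spotter, arm
import cv2, numpy as np
s=telemetry.observe(); print(s); print(arm.tips_ahead)
for n in ["scene","side"]:
    f=optics.grab_frame(n); cv2.imwrite(f"pics/{n}0.png",f["image"][...,::-1]); print(n,f["camera_matrix"].tolist(),np.round(f["T"],4).tolist(),[k for k in f])
    for l in ["drying_box","lid","case_rack","tall_case_center","low_case_center","short_case_center","lid_bar"]:
        try: print(l,[(round(d["confidence"],2),d["extent"]) for d in spotter.silhouettes(l,f)])
        except Exception as e: print(l,e)
E
```

```text
pics
{'time': 0.0, 'joints': array([-1.36599372e+00,  4.23845528e-01,  1.63071573e+00,  9.76758235e-06,
        1.08858829e+00, -1.90304046e-02]), 'qvel': array([-0.00141513,  0.00105411, -0.00015804, -0.00124938,  0.00066048,
        0.00066274]), 'effort': array([ 1.36962786e-03, -5.57383740e+01, -2.81744027e+01,  2.38769729e-05,
        7.48033344e-03, -1.09941513e-05]), 'position': array([ 0.13862438, -0.60885222,  0.22563266]), 'ee_rot': array([-0.70263499, -0.07951856,  0.70273101, -0.07842185]), 'wrist_force': array([ 0.14568627, -0.01827965, -0.47400539]), 'wrist_torque': array([ 0.02255998, -0.015146  ,  0.02541277]), 'finger_gap': 0.9995894644622974}
0.022
scene [[397.6146026363399, 0.0, 275.23149871185586], [0.0, 397.6146026363399, 205.5243331368506], [0.0, 0.0, 1.0]] [[-0.6725, 0.5575, -0.4867, -0.1054], [-0.7401, -0.5057, 0.4433, 0.5228], [0.001, 0.6584, 0.7527, 0.9601], [0.0, 0.0, 0.0, 1.0]] ['image', 'camera_matrix', 'T', 'shot']
drying_box [(0.9, [280.0, 145.0, 330.7, 192.8])]
lid [(0.89, [282.1, 145.1, 330.9, 173.7]), (0.59, [278.6, 151.1, 329.3, 192.5]), (0.53, [224
[... 532 characters left out ...]
[0.0, 434.1062070792836, 205.27392234917676], [0.0, 0.0, 1.0]] [[-0.9561, 0.0886, -0.2794, 0.084], [-0.2927, -0.3397, 0.8939, 1.2429], [-0.0157, 0.9364, 0.3507, 0.5394], [0.0, 0.0, 0.0, 1.0]] ['image', 'camera_matrix', 'T', 'shot']
drying_box [(0.93, [246.7, 164.8, 293.0, 205.2]), (0.25, [205.8, 165.7, 227.7, 215.8])]
lid [(0.73, [253.2, 171.9, 291.4, 186.4]), (0.18, [246.8, 168.1, 291.9, 207.0])]
case_rack [(0.52, [222.5, 219.9, 244.4, 228.7])]
tall_case_center [(0.95, [325.0, 259.7, 350.3, 284.2]), (0.46, [292.3, 217.6, 305.2, 238.0])]
low_case_center [(0.4, [248.0, 166.9, 287.2, 201.9])]
short_case_center [(0.38, [233.3, 225.4, 236.5, 228.1])]
lid_bar [(0.9, [252.3, 174.1, 293.2, 187.7])]
```

```bash
python3 - <<'E'
import cv2, numpy as np
a=cv2.imread("pics/scene0.png")[60:340,130:430]; b=cv2.imread("pics/side0.png")[110:320,150:400]
a=cv2.resize(a,None,fx=2.1,fy=2.1,interpolation=cv2.INTER_CUBIC)
cv2.imwrite("pics/a.png",a)
cv2.imwrite("pics/b.png",cv2.resize(b,None,fx=2.8,fy=2.8,interpolation=cv2.INTER_CUBIC))
E
```

```text
(no output)
```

View pics/a.png

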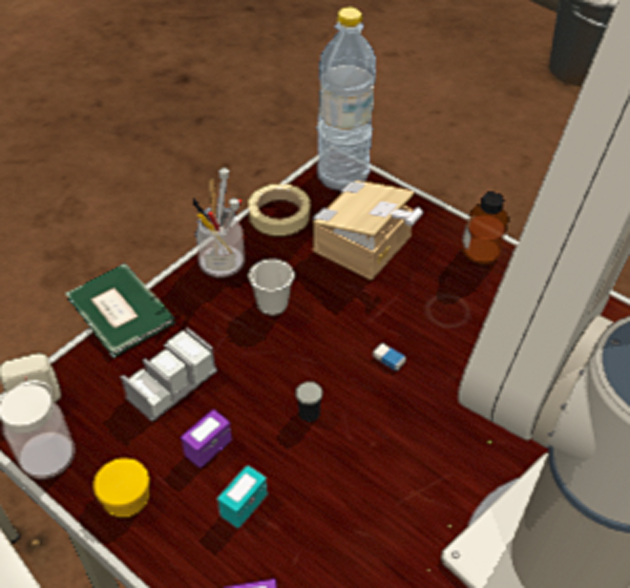

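View pics/b.png

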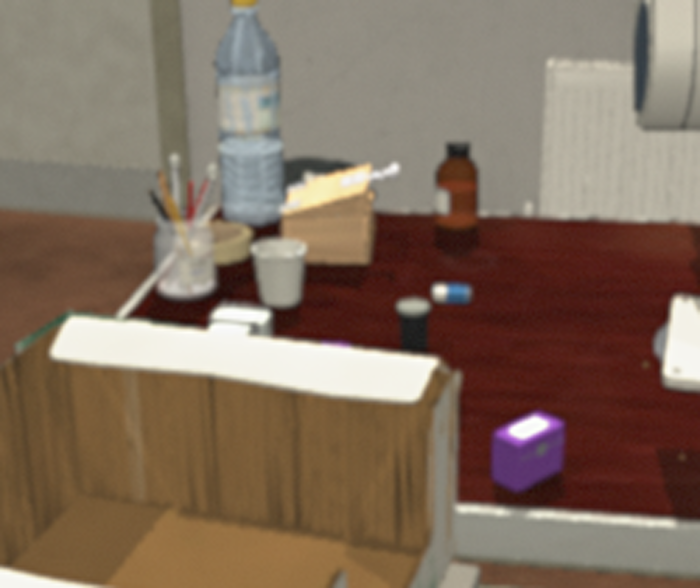

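The scene view shows the box (crop px ~365,230) with its lid slightly open and the bar at ~412,215. The rack is at ~170,375. Candidates in full scene pixels:
- White case, back slot: (220,228), looks long and tall.
- White case, middle slot: (209,238), short.
- White case, front slot: (201,246), low.
- Purple look-alike: (228,268).
- Turquoise look-alike: (245,296).
- Second purple look-alike: (249,338).

I choose the white one at (220,228) for now and will check it close up.

```bash
cat > h.py <<'E'
import numpy as np, cv2
from scipy.spatial.transform import Rotation as R
from scipy.optimize import least_squares
from workcell import telemetry, optics, spotter, arm
def grab(n):
    s=telemetry.observe(); f=optics.grab_frame(n)
    if "T" not in f:
        T=np.eye(4); T[:3,:3]=R.from_quat(s["ee_rot"]).as_matrix(); T[:3,3]=s["position"]; f["Tw"]=T@f["hand_eye"]
    else: f["Tw"]=f["T"]
    return f
def ray(f,u,v):
    K=f["camera_matrix"]; d=np.array([(u-K[0,2])/K[0,0],-(v-K[1,2])/K[1,1],-1.])
    return f["Tw"][:3,3], f["Tw"][:3,:3]@d
def onz(f,u,v,z):
    o,d=ray(f,u,v); return o+d*(z-o[2])/d[2]
def proj(f,P):
    P=np.atleast_2d(P); c=(P-f["Tw"][:3,3])@f["Tw"][:3,:3]; K=f["camera_matrix"]
    return np.c_[K[0,2]+K[0,0]*c[:,0]/-c[:,2], K[1,2]-K[1,1]*c[:,1]/-c[:,2]]
def save(f,n,box=None,k=1):
    im=f["image"][...,::-1]
    if box: im=im[box[1]:box[3],box[0]:box[2]]
    cv2.imwrite(n,cv2.resize(im,None,fx=k,fy=k,interpolation=cv2.INTER_CUBIC))
E
python3 - <<'E'
from h import *
f=grab("scene"); np.set_printoptions(precision=4,suppress=True)
A=lambda x,y:(130+x/2.1,60+y/2.1)
for n,x,y,z in [("boxcorner front-near bottom",373,275,0),("box left bottom",316,250,0),("box right bot",411,238,0),("near top corner",373,245,.06),("left top",315,223,.06),("tape",280,208,.02),("cup",271,308,0),("bottle",482,255,0),("jar",221,268,0),("wb",345,180,0),
 ("rack near bottom",150,415,0),("rack right bottom",215,382,0),("case tall top",190,350,.049),("mid",168,365,.049),("low",148,382,.032),("bar",412,215,.13),("film",308,410,0),("eraser",390,357,0),("timer",30,370,.068),("ljar",25,400,.12)]:
    print(n,onz(f,*A(x,y),z))
w=grab("wrist"); print(w["hand_eye"],w["camera_matrix"]); save(w,"pics/w0.png")
E
```

```text
boxcorner front-near bottom [ 0.4908 -0.1654 -0.    ]
box left bottom [ 0.5922 -0.1366  0.    ]
box right bot [ 0.5076 -0.2712  0.    ]
near top corner [ 0.4979 -0.1673  0.06  ]
left top [ 0.5935 -0.1348  0.06  ]
tape [ 0.6904 -0.1454  0.02  ]
cup [ 0.5467 -0.0011  0.    ]
bottle [ 0.4038 -0.3273  0.    ]
jar [0.664  0.0027 0.    ]
wb [ 0.6854 -0.2923  0.    ]
rack near bottom [0.5108 0.2485 0.    ]
rack right bottom [0.4948 0.148  0.    ]
case tall top [0.5303 0.159  0.049 ]
mid [0.5297 0.197  0.049 ]
low [0.5363 0.2284 0.032 ]
bar [ 0.4565 -0.2     0.13  ]
film [0.3713 0.0826 0.    ]
eraser [ 0.3594 -0.0675  0.    ]
timer [0.6329 0.3445 0.068 ]
ljar [0.5538 0.3826 0.12  ]
[[ 0.0008  0.2932 -0.956  -0.147 ]
 [ 1.      0.0006  0.001  -0.0002]
 [ 0.0009 -0.956  -0.2932 -0.0735]
 [ 0.      0.      0.      1.    ]] [[335.9122   0.     280.6817]
 [  0.     335.9122 202.6659]
 [  0.       0.       1.    ]]
```

```bash
python3 - <<'E'
from h import *
s=telemetry.observe(); M=R.from_quat(s["ee_rot"]).as_matrix(); print(np.round(M,3)); print("tooly yaw",np.arctan2(M[1,1],M[0,1]),"toolz yaw",np.arctan2(M[1,2],M[0,2]))
E
```

```text
[[ 0.     0.222 -0.975]
 [ 0.    -0.975 -0.222]
 [-1.    -0.    -0.   ]]
tooly yaw -1.3470008856717821 toolz yaw -2.9177972126134892
```

Request:
step_arm(plan=[[0,0,100,0,85],[0,0,174,0,85],[60,60,174,0,85],[110,110,174,0,85],[160,160,174,0,85],[200,210,174,0,85],[240,250,174,0,85],[280,300,174,0,85],[320,340,174,0,85],[360,380,174,0,85],[381,409,174,0,85],[381,409,174,0,85],[381,409,174,0,85],[381,409,174,0,85]])

```text
time: 2.65
position: [0.519, -0.2014, 0.4005]
ee_rot: [-0.703, -0.078, 0.703, -0.079]
wrist_force: [-0.3, -0.2, -0.6]
finger_gap: 0.993
```

```bash
python3 - <<'E'
from h import *
s=telemetry.observe(); print(s["position"],s["joints"],s["time"])
f=grab("wrist"); save(f,"pics/w1.png",None,1.4)
for l in ["drying_box","lid","water_bottle"]:
    print(l,[(round(d["confidence"],2),d["extent"]) for d in spotter.silhouettes(l,f)])
np.savez("w1.npz",**{k:f[k] for k in ("image","Tw","camera_matrix")})
E
```

```text
[ 0.51899197 -0.20140005  0.40045957] [-3.91354399e-01  1.65632310e-01  1.58165727e+00 -3.59153551e-04
  1.39439062e+00  9.57088550e-01] 2.65
drying_box [(0.9, [244.8, 84.6, 331.4, 202.1]), (0.43, [249.1, 87.3, 332.6, 196.9])]
lid [(0.78, [244.8, 87.7, 331.4, 202.7]), (0.46, [23.9, 58.7, 47.4, 104.1])]
water_bottle [(0.62, [342.3, 2.6, 499.3, 75.0])]
```

View pics/w1.png

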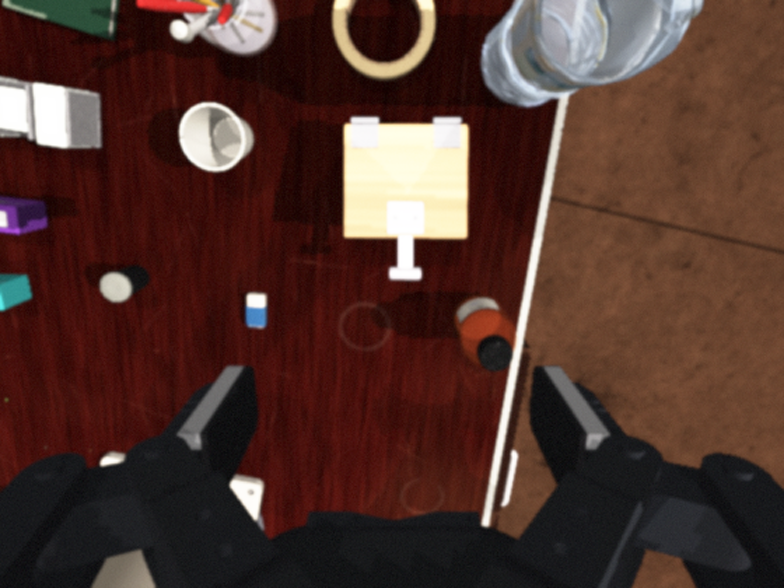

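```bash
cat >> h.py <<'E'
def load(n): return dict(np.load(n))
def boxpts(p):
    x,y,yaw,th=p; c,s=np.cos(yaw),np.sin(yaw)
    W=lambda q:np.array([x+c*q[0]-s*q[1],y+s*q[0]+c*q[1],q[2]])
    L=lambda r,v,n=0:W((.055-r*np.cos(th)+n*np.sin(th),v,.063+r*np.sin(th)+n*np.cos(th)))
    return W,L
E
python3 - <<'E'
from h import *
w=load("w1.npz"); sc=grab("scene")
A=lambda x,y:(130+x/2.1,60+y/2.1)
def model(p):
    W,L=boxpts(p)
    return (np.array([L(0,.06,.003),L(0,-.06,.003),L(.111,-.06,.003),L(.111,.06,.003),L(.146,.015,.003),L(.146,-.015,.003)]),
     np.array([W((-.055,.06,0)),W((.055,.06,0)),W((-.055,-.06,0)),W((-.055,.06,.06)),L(.146,0)]))
ow=np.array([(344,124),(467,124),(467,239),(344,239),(389,274),(420,274)])/1.4
os=np.array([A(373,275),A(316,250),A(411,238),A(373,245),A(412,215)])
def res(p):
    a,b=model(p); return np.r_[(proj(w,a)-ow).ravel(),.6*(proj(sc,b)-os).ravel()]
r=least_squares(res,[.56,-.21,.23,.3],loss="soft_l1"); np.set_printoptions(precision=2,suppress=True)
print(np.round(r.x,4)); print(res(r.x).reshape(-1,2))
W,L=boxpts(r.x); print("bar",np.round(L(.146,0),4),"hinge",np.round(L(0,0),4),"seat",np.round(W((0,-.023,.005)),4))
for t in (1,1.57,2): print(t,np.round(boxpts([*r.x[:3],t])[1](.146,0),4))
E
```

```text
[ 0.55 -0.21  0.22  0.29]
[[-0.24 -0.22]
 [ 0.27  0.1 ]
 [-0.14 -0.23]
 [-0.44 -0.54]
 [ 0.39  0.29]
 [ 0.27  0.37]
 [-0.23  1.05]
 [-0.36  0.01]
 [ 0.01 -0.78]
 [ 0.47  1.92]
 [ 0.77  0.24]]
bar [ 0.47 -0.22  0.1 ] hinge [ 0.61 -0.19  0.06] seat [ 0.56 -0.23  0.01]
1 [ 0.53 -0.21  0.19]
1.57 [ 0.61 -0.19  0.21]
2 [ 0.67 -0.18  0.2 ]
```

```bash
python3 - <<'E'
from h import *
import sys
w=load("w1.npz")
ow=np.array([(344,124),(467,124),(467,239),(344,239),(389,274),(420,274)])/1.4
def res(p):
    W,L=boxpts(p); a=np.array([L(0,.06,.003),L(0,-.06,.003),L(.111,-.06,.003),L(.111,.06,.003),L(.146,.015,.003),L(.146,-.015,.003)])
    return (proj(w,a)-ow).ravel()
r=least_squares(res,[.56,-.21,.23,.3]); p=r.x; print(["%.4f"%v for v in p])
for t in (p[3],.5,.75,1,1.25,1.5,1.75,1.9,2): print("%.2f"%t,["%.1f"%(1e3*v) for v in boxpts([*p[:3],t])[1](.146,0)])
print(["%.4f"%v for v in boxpts(p)[0]((0,-.023,.005))])
f=grab("scene")
for n,u,v,z in [("wb base L",130+320/2.1,60+178/2.1,0),("wb base R",130+370/2.1,60+178/2.1,0),("wb base bottom",130+345/2.1,60+188/2.1,0)]: print(n,onz(f,u,v,z))
E
```

```text
['0.5528', '-0.2055', '0.2192', '0.2611']
0.26 ['468.8', '-224.2', '100.7']
0.50 ['481.5', '-221.4', '133.0']
0.75 ['502.3', '-216.8', '162.5']
1.00 ['529.5', '-210.7', '185.9']
1.25 ['561.6', '-203.5', '201.6']
1.50 ['596.4', '-195.8', '208.6']
1.75 ['631.9', '-187.9', '206.7']
1.90 ['652.6', '-183.3', '201.2']
2.00 ['665.8', '-180.3', '195.8']
['0.5578', '-0.2279', '0.0050']
wb base L [ 0.71893043 -0.26341656  0.        ]
wb base R [ 6.59701942e-01 -3.28745430e-01 -1.11022302e-16]
wb base bottom [ 6.70108551e-01 -2.77483566e-01  1.11022302e-16]
```

Request:
step_arm(plan=[[-20,-10,-60,0,60],[-50,-23,-120,0,60],[-50,-23,-180,0,60],[-50,-23,-220,0,60],[-50,-23,-260,0,60],[-50,-23,-280,0,60],[-50,-23,-294,0,60],[-50,-23,-294,0,60],[-50,-23,-294,0,60]])

```text
time: 4.08
position: [0.4704, -0.2238, 0.1073]
ee_rot: [0.703, 0.079, -0.702, 0.079]
wrist_force: [-0.4, -0.1, -0.1]
finger_gap: 0.704
```

```bash
python3 - <<'E'
from h import *
f=grab("wrist"); save(f,"pics/w2.png",None,1)
s=telemetry.observe(); print(s["position"])
E
```

```text
[ 0.47045319 -0.22377372  0.10744106]
```

View pics/w2.png

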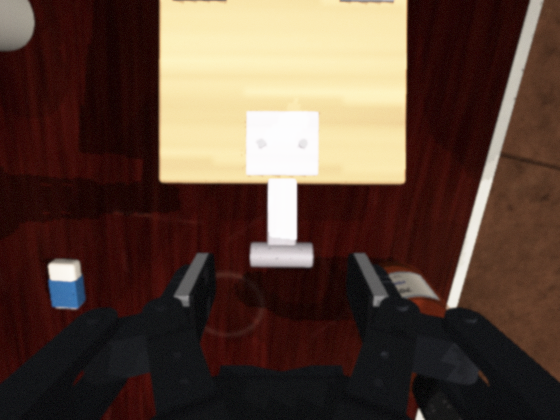

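```bash
python3 - <<'E'
from h import *
f=grab("wrist")
w=load("w1.npz")
ow=np.array([(344,124),(467,124),(467,239),(344,239),(389,274),(420,274)])/1.4
o2=np.array([(160,182),(405,183),(250.5,255),(313,255)])
def res(p):
    W,L=boxpts(p); a=np.array([L(0,.06,.003),L(0,-.06,.003),L(.111,-.06,.003),L(.111,.06,.003),L(.146,.015,.003),L(.146,-.015,.003)])
    b=np.array([L(.111,.06,.003),L(.111,-.06,.003),L(.146,.015),L(.146,-.015)])
    return np.r_[(proj(w,a)-ow).ravel(),.5*(proj(f,b)-o2).ravel()]
r=least_squares(res,[.56,-.21,.23,.3]); p=r.x; print(["%.4f"%v for v in p],np.round(r.fun,1))
s=telemetry.observe()["position"]
b=boxpts(p)[1](.146,0); print("bar",np.round(b,4),"bar-tcp mm",np.round((b-s)*1e3,1), "tcp-3 proj",proj(f,s-[0,0,.003]),"bar",proj(f,b))
E
```

```text
['0.5535', '-0.2054', '0.2194', '0.2664'] [-0.2 -0.7  0.3 -0.5 -0.3 -0.7 -0.1 -0.9  0.6 -0.2  0.3 -0.1 -0.4  1.2
 -0.   1.1  0.7 -0.  -0.6  0. ]
bar [ 0.4697 -0.2241  0.1014] bar-tcp mm [-0.7 -0.4 -6. ] tcp-3 proj [[281.42681579 256.28225856]] bar [[281.82575678 255.00214557]]
```

Request:
step_arm(plan=[[-1,0,-3,0,60],[-1,0,-3,0,20],[-1,0,-3,0,20],[-1,0,-3,0,20],[-1,0,-3,0,20],[-1,0,-3,0,20],[-1,0,-3,0,20]], grip_force=30)

```text
time: 5.05
position: [0.4687, -0.2233, 0.1034]
ee_rot: [-0.703, -0.079, 0.703, -0.079]
wrist_force: [-1.1, -0.2, 1.3]
finger_gap: 0.235
```

```bash
python3 - <<'E'
from h import *
s=telemetry.observe(); p0=[.5535,-.2054,.2194]
b0=boxpts([*p0,.266])[1](.146,0)
for t in np.r_[.266:2.01:.1,2.0]: print("%.2f"%t,np.round((boxpts([*p0,t])[1](.146,0)-b0)*1e3).astype(int).tolist())
E
```

```text
0.27 [0, 0, 0]
0.37 [4, 1, 14]
0.47 [10, 2, 27]
0.57 [17, 4, 40]
0.67 [25, 6, 52]
0.77 [35, 8, 63]
0.87 [45, 10, 73]
0.97 [56, 13, 82]
1.07 [69, 15, 89]
1.17 [81, 18, 96]
1.27 [95, 21, 101]
1.37 [109, 24, 105]
1.47 [123, 27, 107]
1.57 [137, 31, 108]
1.67 [151, 34, 107]
1.77 [165, 37, 105]
1.87 [179, 40, 101]
1.97 [192, 43, 96]
2.00 [197, 44, 94]
```

```bash
python3 - <<'E'
from h import *
f=grab("wrist"); save(f,"pics/w3.png",(150,120,420,400),2)
s=telemetry.observe(); print(s["position"],s["finger_gap"],s["wrist_force"])
E
```

```text
[ 0.46864414 -0.2232903   0.10336726] 0.23393764416227078 [-0.91889373  0.36867012  1.45544573]
```

View pics/w3.png

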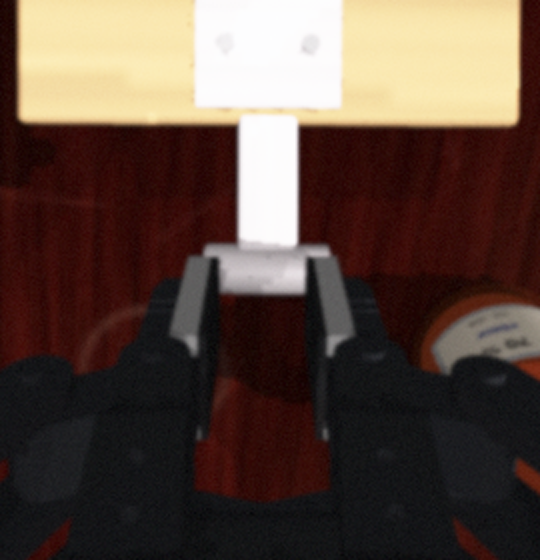

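The bar (crop px 205–330, row 270) runs under the pad tips at row ~258, so the pads closed above it without gripping. I'll open, go lower and try again.

Request:
step_arm(plan=[[0,0,0,0,60],[0,0,0,0,60],[0,0,0,0,60],[0,0,-8,0,60],[0,0,-16,0,60],[0,0,-20,0,60],[0,0,-20,0,20],[0,0,-20,0,20],[0,0,-20,0,20],[0,0,-20,0,20],[0,0,-20,0,20],[0,0,-20,0,20]], grip_force=30)

```text
time: 6.6
position: [0.469, -0.2242, 0.0837]
ee_rot: [0.703, 0.079, -0.702, 0.079]
wrist_force: [-0.9, -6.2, -2.1]
finger_gap: 0.343
```

```bash
python3 - <<'E'
from h import *
f=grab("wrist"); save(f,"pics/w4.png",(150,120,420,400),2)
s=telemetry.observe(); print(s["position"],s["finger_gap"],s["wrist_force"])
E
```

```text
[ 0.46893284 -0.22419693  0.08368404] 0.33542268218526833 [-0.51825416 -5.29550961 -1.29083852]
```

View pics/w4.png

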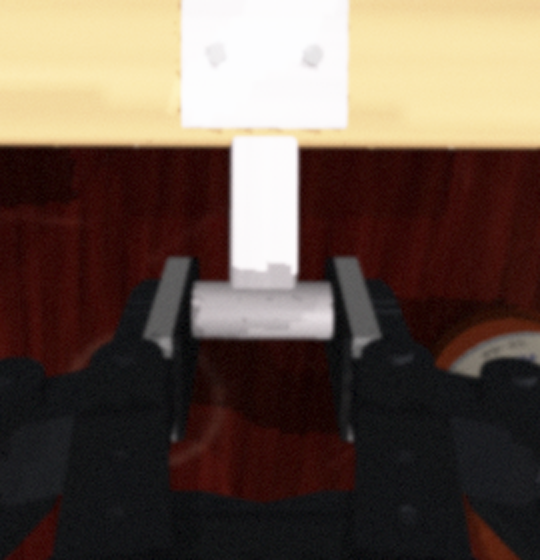

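Request:
step_arm(plan=[[0,-1,0,0,50],[0,-1,0,0,50],[0,-1,0,0,50],[0,-1,-6,0,50],[0,-1,-6,0,20],[0,-1,-6,0,20],[0,-1,-6,0,20],[0,-1,-6,0,20],[0,-1,-6,0,20]], grip_force=30)

```text
time: 7.78
position: [0.4685, -0.2244, 0.0774]
ee_rot: [-0.703, -0.079, 0.703, -0.079]
wrist_force: [-0.9, -2.4, -0.9]
finger_gap: 0.34
```

Request:
step_arm(plan=[[4,1,14,0,20],[10,2,27,0,20],[17,4,40,0,20],[25,6,52,0,20],[35,8,63,0,20],[45,10,73,0,20],[56,13,82,0,20],[69,15,89,0,20],[69,15,89,0,20]])

```text
time: 8.9
position: [0.5387, -0.209, 0.1677]
ee_rot: [0.703, 0.079, -0.702, 0.079]
wrist_force: [-3.5, -1.3, 7.8]
finger_gap: 0.339
```

Request:
step_arm(plan=[[12,3,7,0,20],[26,6,12,0,20],[40,9,16,0,20],[54,12,18,0,20],[68,16,19,0,20],[82,19,18,0,20],[96,22,16,0,20],[110,25,12,0,20],[123,28,7,0,20],[123,28,7,0,20]])

```text
time: 10.15
position: [0.6639, -0.1813, 0.174]
ee_rot: [0.704, 0.079, -0.701, 0.08]
wrist_force: [2.7, -2.6, 3.4]
finger_gap: 0.344
```

```bash
python3 - <<'E'
from h import *
f=grab("scene"); save(f,"pics/s1.png",(130,90,390,300),2.9)
s=telemetry.observe(); print(s["position"],s["finger_gap"],s["wrist_force"],s["joints"])
print("proj tcp",proj(f,s["position"]),"proj expected bar",proj(f,boxpts([.5535,-.2054,.2194,1.97])[1](.146,0)))
E
```

```text
[ 0.66368988 -0.18128509  0.17413213] 0.3440190580835756 [ 2.68638677 -3.3168273   5.02488243] [-2.84208699e-01  5.68444128e-01  1.51902111e+00  6.96225494e-04
  1.04939877e+00  1.06215909e+00]
proj tcp [[276.170668   122.35672178]] proj expected bar [[276.38130035 116.52278706]]
```

View pics/s1.png

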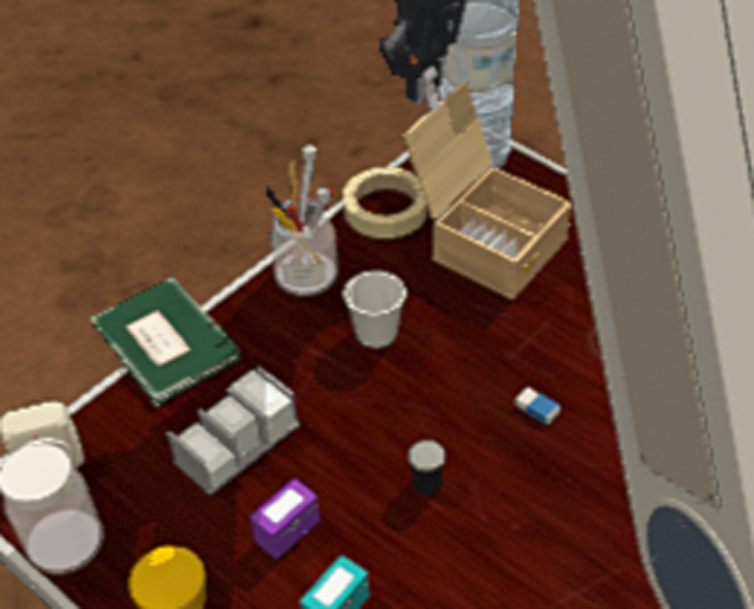

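Request:
step_arm(plan=[[5,1,-3,0,20],[5,1,-3,0,20],[5,1,-3,0,48],[5,1,-3,0,48],[5,1,-3,0,48],[5,1,30,0,48],[5,1,80,0,48],[-20,20,130,0,48],[-60,60,170,0,48],[-100,110,200,0,60],[-130,160,200,0,85],[-150,210,200,0,85],[-170,260,200,0,85],[-180,310,200,0,85],[-180,350,200,0,85],[-180,350,200,0,85],[-180,350,200,0,85]])

```text
time: 12.32
position: [0.4805, 0.1684, 0.3732]
ee_rot: [-0.702, -0.079, 0.703, -0.079]
wrist_force: [0.5, 0.2, 0.1]
finger_gap: 0.992
```

```bash
python3 - <<'E'
from h import *
f=grab("wrist"); save(f,"pics/w5.png",None,1.4)
s=telemetry.observe(); print(s["position"],s["joints"],s["time"])
for l in ["case_rack","tall_case_center","low_case_center","short_case_center"]:
    print(l,[(round(d["confidence"],2),d["extent"]) for d in spotter.silhouettes(l,f)])
np.savez("w5.npz",**{k:f[k] for k in ("image","Tw","camera_matrix")})
E
```

```text
[0.48063123 0.16792911 0.37325117] [ 3.12902201e-01  1.02761477e-01  1.71431314e+00 -2.47053721e-04
  1.32501462e+00  1.66042675e+00] 12.375
case_rack [(0.78, [227.0, 83.1, 315.0, 135.6]), (0.29, [480.8, 101.3, 560.0, 200.3])]
tall_case_center [(0.97, [219.0, 168.1, 258.0, 198.0]), (0.95, [286.2, 94.0, 313.9, 138.1]), (0.9, [197.6, 222.9, 236.4, 253.4]), (0.25, [266.3, 0.0, 354.1, 60.5])]
low_case_center [(0.85, [230.5, 80.8, 260.6, 128.5])]
short_case_center [(0.63, [262.0, 91.9, 282.7, 125.1])]
```

View pics/w5.png

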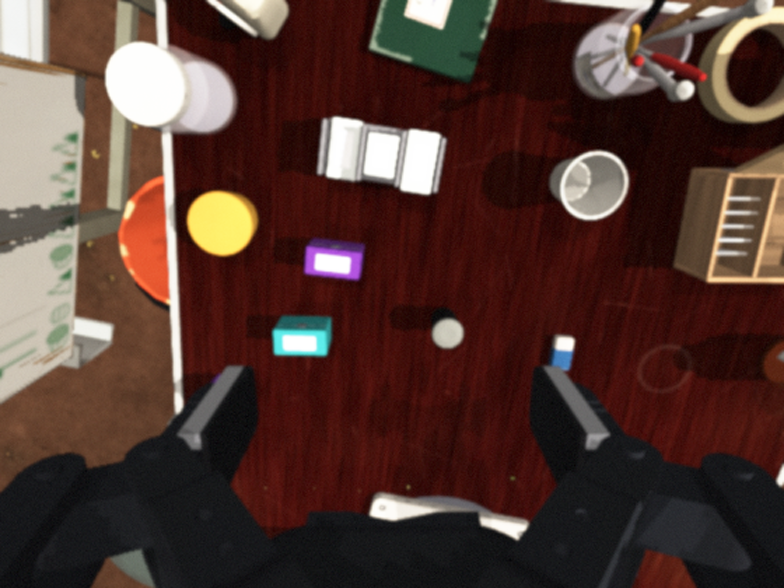

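The right-hand case at (422,162) is long and stands highest. The middle one is short, and the left one (345,148) is low. The purple (335,260) and turquoise (302,338) ones lie on the table. My choice holds.

```bash
python3 - <<'E'
from h import *
w=load("w5.npz")
rk=np.array([(322,118),(319,176),(437,194),(445,137)])/1.4
P=np.array([onz(w,*q,.052) for q in rk]); print(np.round(P,4))
e=(P[0]-P[3]); print("len",np.linalg.norm(e),"rack y yaw",np.arctan2(e[1],e[0]), "len2",np.linalg.norm(P[1]-P[2]),np.arctan2(*(P[1]-P[2])[1::-1]),"ends",np.linalg.norm(P[0]-P[1]),np.linalg.norm(P[2]-P[3]))
print("centre",P.mean(0))
tc=np.array([(408,129),(440,132),(434,192),(402,188)])/1.4
Q=np.array([onz(w,*q,.049) for q in tc]); print(np.round(Q,4),Q.mean(0),np.linalg.norm(Q[0]-Q[3]))
for n,u,v,z in [("film",447,332,.05),("eraser",563,352,.013),("cup",600,182,.065)]: print(n,onz(w,u/1.4,v/1.4,z))
E
```

```text
[[0.5559 0.2545 0.052 ]
 [0.5028 0.2478 0.052 ]
 [0.5115 0.1316 0.052 ]
 [0.5651 0.1374 0.052 ]]
len 0.11737637517735686 rack y yaw 1.6484586212954604 len2 0.1165749750242679 1.6452261841329578 ends 0.053530142618965555 0.05387515430764282
centre [0.53383436 0.19281149 0.052     ]
[[0.5644 0.1733 0.049 ]
 [0.5685 0.1429 0.049 ]
 [0.5125 0.1346 0.049 ]
 [0.5093 0.1663 0.049 ]] [0.53864839 0.15428821 0.049     ] 0.055553968286924146
film [0.3710126  0.08421835 0.05      ]
eraser [ 0.36243719 -0.06373625  0.013     ]
cup [ 0.55782127 -0.0150291   0.065     ]
```

Request:
step_arm(plan=[[0,0,0,0.18,75],[10,0,0,0.36,75],[20,0,0,0.54,75],[30,0,-20,0.72,75],[40,-5,-50,0.9,75],[50,-10,-80,1.08,75],[57,-13,-110,1.26,75],[57,-13,-140,1.437,75],[57,-13,-170,1.437,75],[57,-13,-170,1.437,75],[57,-13,-170,1.437,75],[57,-13,-170,1.437,75]])

```text
time: 14.08
position: [0.5387, 0.1557, 0.205]
ee_rot: [0.478, 0.521, -0.476, 0.522]
wrist_force: [0.6, 0.4, -0.3]
finger_gap: 0.881
```

```bash
python3 - <<'E'
from h import *
f=grab("wrist"); save(f,"pics/w6.png",None,1.4)
s=telemetry.observe(); M=R.from_quat(s["ee_rot"]).as_matrix(); print(s["position"],np.arctan2(M[1,1],M[0,1]),s["joints"][5])
np.savez("w6.npz",**{k:f[k] for k in ("image","Tw","camera_matrix")})
E
```

```text
[0.5385564  0.15574027 0.20482567] 0.08982442615476953 0.1704797008719177
```

View pics/w6.png

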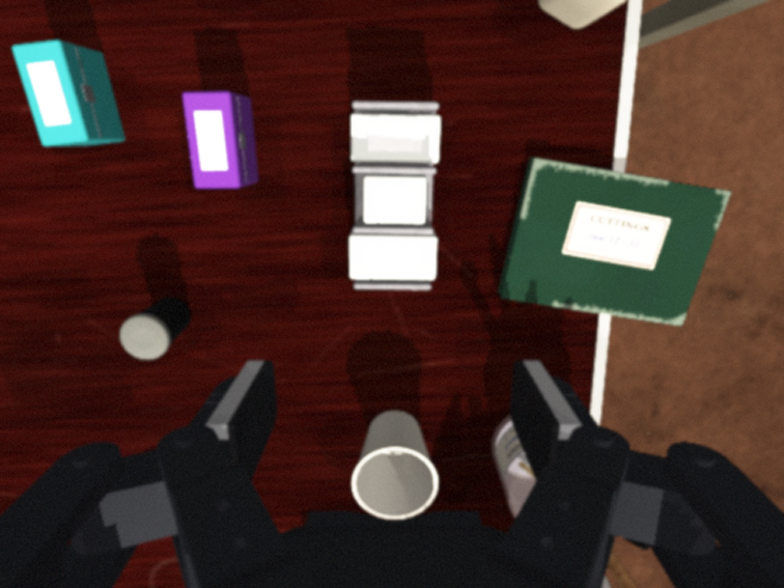

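```bash
python3 - <<'E'
from h import *
w=load("w6.npz")
tc=np.array([(350,234),(437,234),(436.5,281),(349,280)])/1.4
Q=np.array([onz(w,*q,.049) for q in tc]); print(np.round(Q,4)); 
d=Q[1]-Q[0]; d2=Q[2]-Q[3]; print(Q.mean(0), np.linalg.norm(d),np.linalg.norm(d2),np.arctan2(d[1],d[0]),np.arctan2(d2[1],d2[0]),np.linalg.norm(Q[0]-Q[3]))
rk=np.array([(355,105),(439,107),(431,287),(355,286)])/1.4
P=np.array([onz(w,*q,.052) for q in rk]);print(np.round(P,4),P.mean(0))
E
```

```text
[[0.5084 0.1693 0.049 ]
 [0.5649 0.1743 0.049 ]
 [0.5683 0.1425 0.049 ]
 [0.5096 0.138  0.049 ]]
[0.53779553 0.15602766 0.049     ] 0.05677226109074925 0.05882320246261934 0.08835434457985249 0.07616950376271814 0.03133771912180713
[[0.5067 0.2481 0.052 ]
 [0.5568 0.2515 0.052 ]
 [0.5647 0.1389 0.052 ]
 [0.5141 0.1351 0.052 ]] [0.53558548 0.19338553 0.052     ]
```

Request:
step_arm(plan=[[-1,0,-40,-0.008,75],[-1,0,-80,-0.008,75],[-1,0,-115,-0.008,75],[-1,0,-145,-0.008,75],[-1,0,-165,-0.008,75],[-1,0,-175,-0.008,75],[-1,0,-175,-0.008,75],[-1,0,-175,-0.008,75]])

```text
time: 15.12
position: [0.5375, 0.1558, 0.0294]
ee_rot: [0.48, 0.52, -0.479, 0.52]
wrist_force: [0.4, -0.5, -0.3]
finger_gap: 0.878
```

```bash
python3 - <<'E'
from h import *
f=grab("wrist"); save(f,"pics/w7.png",None,1)
s=telemetry.observe(); print(s["position"],s["wrist_force"])
np.savez("w7.npz",**{k:f[k] for k in ("image","Tw","camera_matrix")})
b=[.5375,.156]; c,d=np.cos(.082),np.sin(.082)
print(proj(f,np.array([[b[0]+c*x-d*y,b[1]+d*x+c*y,z] for x,y,z in [(-.029,0,.049),(.029,0,.049),(-.029,0,.004),(.029,.015,.049),(.029,-.015,.049)]])))
E
```

```text
[0.537506   0.15581746 0.02945924] [ 0.18583157 -0.48745784 -0.02541868]
[[216.1308466  282.60774993]
 [351.73395568 282.38589486]
 [230.88285098 240.51692694]
 [353.93632767 250.30776925]
 [349.66194599 312.56525944]]
```

View pics/w7.png

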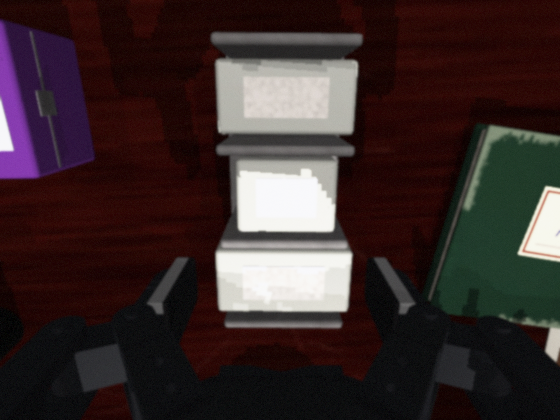

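Request:
step_arm(plan=[[0,0,-8,0,75],[0,0,-16,0,75],[0,0,-24,0,75],[0,0,-28,0,75],[0,0,-28,0,75],[0,0,-28,0,75]])

```text
time: 15.92
position: [0.5368, 0.1556, 0.0005]
ee_rot: [0.479, 0.52, -0.479, 0.52]
wrist_force: [1.1, -1.1, -0.4]
finger_gap: 0.88
```

Request:
step_arm(plan=[[0,0,0,0,48],[0,0,0,0,48],[0,0,0,0,48],[0,0,0,0,48]], grip_force=30)

```text
time: 16.42
position: [0.5371, 0.1557, 0.0008]
ee_rot: [0.479, 0.52, -0.479, 0.52]
wrist_force: [-0.5, 0.7, 4.9]
finger_gap: 0.674
```

Request:
step_arm(plan=[[0,0,5,0,48],[0,0,15,0,48],[0,0,35,0,48],[0,0,65,0,48],[0,0,95,0,48],[0,0,110,0,48],[-15,-25,110,-0.18,48],[-30,-55,110,-0.36,48],[-45,-90,110,-0.54,48],[-60,-125,110,-0.72,48],[-75,-160,110,-0.9,48],[-87,-196,110,-1.08,48],[-87,-196,110,-1.26,48],[-87,-196,110,-1.434,48],[-87,-196,110,-1.434,48],[-87,-196,110,-1.434,48]])

```text
time: 18.42
position: [0.4497, -0.0403, 0.1105]
ee_rot: [0.703, 0.078, -0.703, 0.078]
wrist_force: [0.1, -0.4, 0.1]
finger_gap: 0.675
```

```bash
python3 - <<'E'
from h import *
s=telemetry.observe(); M=R.from_quat(s["ee_rot"]).as_matrix(); print(s["position"],np.arctan2(M[1,1],M[0,1]),s["finger_gap"],s["wrist_force"],s["joints"])
E
```

```text
[ 0.44968561 -0.04028147  0.11053233] -1.3484448858945828 0.6751843750595582 [ 0.14347298 -0.35990803  0.10212138] [-1.15708700e-01  3.64055608e-01  2.08294848e+00  2.24408028e-05
  6.94579393e-01  1.23271894e+00]
```

Request:
step_arm(plan=[[0,0,-40,0,48],[0,0,-75,0,48],[0,0,-95,0,48],[0,0,-105,0,48],[0,0,-110,0,48],[0,0,-112,0,48],[0,0,-113,0,48],[0,0,-113,0,48]])

```text
time: 19.42
position: [0.4501, -0.0404, -0.0021]
ee_rot: [0.703, 0.077, -0.703, 0.077]
wrist_force: [-1.2, -0.0, -1.3]
finger_gap: 0.676
```

Request:
step_arm(plan=[[0,0,-1,0,48],[0,0,-2,0,48],[0,0,-2,0,48]])

```text
time: 19.8
position: [0.45, -0.0404, -0.0033]
ee_rot: [0.703, 0.077, -0.703, 0.077]
wrist_force: [-3.4, 0.8, 19.5]
finger_gap: 0.671
```

Request:
step_arm(plan=[[0,0,1,0,48],[0,0,1,0,75],[0,0,1,0,75],[0,0,1,0,75],[0,0,30,0,75],[0,0,70,0,75],[0,0,110,0,75],[0,0,130,0.18,70],[0,0,130,0.36,60],[0,0,130,0.54,52],[0,0,130,0.72,52],[0,0,130,0.9,52],[0,0,130,1.08,52],[0,0,130,1.26,52],[0,0,130,1.44,52],[0,0,130,1.571,52],[0,0,130,1.571,52],[0,0,130,1.571,52]])

```text
time: 22.05
position: [0.4496, -0.0404, 0.1253]
ee_rot: [0.443, 0.551, -0.443, 0.551]
wrist_force: [0.6, -0.1, -0.6]
finger_gap: 0.612
```

```bash
python3 - <<'E'
from h import *
f=grab("wrist"); save(f,"pics/w8.png",None,1)
s=telemetry.observe(); M=R.from_quat(s["ee_rot"]).as_matrix(); print(s["position"],np.arctan2(M[1,1],M[0,1]),s["wrist_force"],s["joints"][5])
np.savez("w8.npz",**{k:f[k] for k in ("image","Tw","camera_matrix")})
E
```

```text
[ 0.44965378 -0.04038375  0.12535848] 0.21697387026466097 [-1.30558508 -0.49716654 -0.16694846] -0.3328858631081303
```

View pics/w8.png

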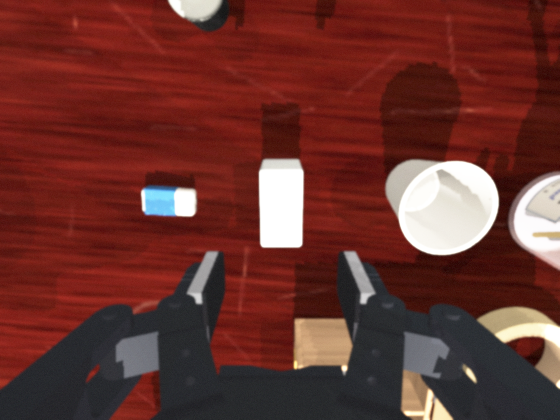

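Request:
step_arm(plan=[[0,0,-40,0.003,52],[0,0,-75,0.003,52],[0,0,-100,0.003,52],[0,0,-115,0.003,52],[0,0,-123,0.003,52],[0,0,-123,0.003,52],[0,0,-123,0.003,20],[0,0,-123,0.003,20],[0,0,-123,0.003,20],[0,0,-123,0.003,20]], grip_force=30)

```text
time: 23.35
position: [0.4504, -0.0405, 0.0032]
ee_rot: [0.442, 0.552, -0.441, 0.553]
wrist_force: [0.2, -0.3, 7.0]
finger_gap: 0.342
```

```bash
python3 - <<'E'
from h import *
s=telemetry.observe(); M=R.from_quat(s["ee_rot"]).as_matrix(); print(s["position"],np.arctan2(M[1,1],M[0,1]),s["finger_gap"],s["wrist_force"])
p=[.5535,-.2054,.2194,.0]; W,L=boxpts(p); print(W((0,-.023,.005)))
# where the case top is seen in w8 (white blob around 281,210)
w=load("w8.npz"); im=w["image"].astype(int); m=((im.min(2)>200)).astype(np.uint8); n,lab,st,ce=cv2.connectedComponentsWithStats(m)
i=lab[210,281]; cnt,_=cv2.findContours((lab==i).astype(np.uint8),0,2); r=cv2.minAreaRect(cnt[0]); b=cv2.boxPoints(r)
Q=np.array([onz(w,*q,.045) for q in b]); print(r); print(np.round(Q,4),Q.mean(0)); 
f=grab("scene"); np.savez("sc2.npz",image=f["image"],Tw=f["Tw"],camera_matrix=f["camera_matrix"])
E
```

```text
[ 0.45043238 -0.0404787   0.00318242] 0.22192110623276773 0.3423905248241342 [ 0.15123817 -0.33809955  6.97849065]
[ 0.55850581 -0.22784865  0.005     ]
((280.5, 203.5), (85.0, 43.0), 90.0)
[[ 0.4263 -0.0094  0.045 ]
 [ 0.455  -0.0032  0.045 ]
 [ 0.4696 -0.0646  0.045 ]
 [ 0.4387 -0.0713  0.045 ]] [ 0.44738648 -0.03712812  0.045     ]
```

Request:
step_arm(plan=[[0,0,5,0,20],[0,0,25,0,20],[0,0,60,0,20],[0,0,95,0,20],[0,0,110,0,20],[20,-35,110,0,20],[42,-72,110,0,20],[64,-110,110,0,20],[86,-148,110,0,20],[100,-175,110,0,20],[108,-187.5,110,-0.003,20],[108,-187.5,110,-0.003,20],[108,-187.5,110,-0.003,20]])

```text
time: 25.02
position: [0.5568, -0.2267, 0.112]
ee_rot: [0.442, 0.552, -0.442, 0.551]
wrist_force: [-1.1, 0.2, -0.7]
finger_gap: 0.351
```

```bash
python3 - <<'E'
from h import *
s=telemetry.observe(); M=R.from_quat(s["ee_rot"]).as_matrix(); print(s["position"],np.arctan2(M[1,1],M[0,1]),s["finger_gap"],s["wrist_force"],s["joints"])
f=grab("wrist"); 
p=[.5535,-.2054,.2194,.0]; W,L=boxpts(p)
im=f["image"].copy()
for q in proj(f,[W(v) for v in [(-.055,.06,.06),(.055,.06,.06),(.055,-.06,.06),(-.055,-.06,.06),(-.05,.012,.06),(.05,.012,.06),(.05,-.056,.06),(-.05,-.056,.06),(-.019,-.056,.011),(.019,-.056,.011),(-.019,.01,.011),(.019,.01,.011)]]): cv2.circle(im,tuple(int(round(v)) for v in q),2,(255,0,0),1)
f["image"]=im; save(f,"pics/w9.png",(130,60,430,400),1.75)
E
```

```text
[ 0.5567868  -0.22669826  0.11197831] 0.21955756827905581 0.3512771607279583 [-1.10118692  0.1914789  -0.72350208] [-4.06530262e-01  5.37606283e-01  1.75379306e+00  1.96827592e-04
  8.51904523e-01 -6.26216848e-01]
```

View pics/w9.png

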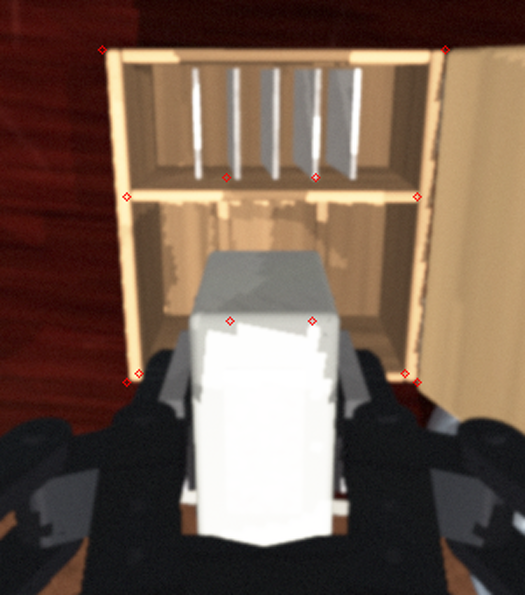

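Request:
step_arm(plan=[[1.5,-1,0,0,20],[1.5,-1,-25,0,20],[1.5,-1,-45,0,20],[1.5,-1,-60,0,20],[1.5,-1,-75,0,20],[1.5,-1,-85,0,20],[1.5,-1,-92,0,20],[1.5,-1,-92,0,20]])

```text
time: 26.08
position: [0.5591, -0.2288, 0.02]
ee_rot: [0.442, 0.552, -0.442, 0.551]
wrist_force: [-0.4, -0.2, -0.1]
finger_gap: 0.346
```

Request:
step_arm(plan=[[-0.5,0.5,-3,0,20],[-0.5,0.5,-6,0,20],[-0.5,0.5,-8,0,20],[-0.5,0.5,-10,0,20],[-0.5,0.5,-11,0,20],[-0.5,0.5,-11,0,20]])

```text
time: 26.82
position: [0.5587, -0.2284, 0.0093]
ee_rot: [0.442, 0.552, -0.442, 0.552]
wrist_force: [-0.1, -0.0, -0.8]
finger_gap: 0.348
```

Request:
step_arm(plan=[[0,0,-1,0,20],[0,0,-1,0,20]])

```text
time: 27.08
position: [0.5587, -0.2284, 0.0084]
ee_rot: [0.442, 0.552, -0.442, 0.552]
wrist_force: [1.0, -0.9, -0.8]
finger_gap: 0.348
```

Request:
step_arm(plan=[[0,0,-0.7,0,20],[0,0,-0.7,0,20]])

```text
time: 27.32
position: [0.5588, -0.2284, 0.0082]
ee_rot: [0.442, 0.552, -0.442, 0.552]
wrist_force: [-1.9, -0.1, 5.7]
finger_gap: 0.347
```

Contact comes at exactly the expected height, so the case is on the floor. I'll release it and go back up.

Request:
step_arm(plan=[[0,0,0,0,34],[0,0,0,0,40],[0,0,0,0,46],[0,0,0,0,46],[0,0,15,0,46],[0,0,40,0,46],[0,0,80,0,46],[0,0,130,0,46],[0,0,190,0,46],[0,0,240,0,46],[0,0,240,0,46]])

```text
time: 28.7
position: [0.5611, -0.2294, 0.2533]
ee_rot: [0.443, 0.548, -0.441, 0.555]
wrist_force: [-0.8, 0.2, -1.2]
finger_gap: 0.539
```

```bash
python3 - <<'E'
from h import *
s=telemetry.observe(); print(s["position"],s["joints"],s["time"])
f=grab("wrist"); save(f,"pics/w10.png",None,1); np.savez("w10.npz",image=f["image"],Tw=f["Tw"],camera_matrix=f["camera_matrix"])
p=[.5535,-.2054,.2194,.0]; W,L=boxpts(p)
# expected top face of the seated case
print(proj(f,[W((x,-.023+y,.05)) for x,y in [(-.015,.029),(.015,.029),(.015,-.029),(-.015,-.029)]]).round(1).tolist())
for d in spotter.silhouettes("tall_case_center",f)[:3]: print(d["confidence"],d["extent"])
u,v=proj(f,W((0,-.023,.05)))[0].round().astype(int); print(u,v,f["image"][v,u])
g=cv2.cvtColor(f["image"],cv2.COLOR_RGB2HSV); m=((g[...,1]<45)&(g[...,2]>140)).astype(np.uint8); n,lab,st,ce=cv2.connectedComponentsWithStats(m); i=lab[v,u]; print(i,st[i],ce[i])
E
```

```text
[ 0.56110727 -0.22938146  0.25330147] [-4.07701626e-01  3.62345818e-01  1.65609323e+00 -3.09699402e-06
  1.11371626e+00 -6.26801762e-01] 28.7
[[263.8, 143.3], [292.8, 143.2], [292.3, 197.0], [264.7, 197.1]]
0.86 [262.7, 141.4, 293.6, 197.6]
0.23 [222.7, 84.7, 476.5, 246.6]
278 171 [255 255 255]
12 [ 262  141   30   56 1586] [276.95397226 168.8221942 ]
```

Request:
step_arm(plan=[[0,0,30,-0.18,48],[0,0,52,-0.36,48],[0,0,52,-0.54,48],[0,0,52,-0.72,48],[0,0,52,-0.9,48],[10,5,52,-1.08,48],[30,14,52,-1.26,48],[50,22,52,-1.44,48],[70,31,52,-1.567,48],[90,40,52,-1.567,48],[109,47,52,-1.567,48],[109,47,52,-1.567,48],[109,47,52,-1.567,48]])

```text
time: 30.42
position: [0.6666, -0.1814, 0.2982]
ee_rot: [-0.702, -0.079, 0.704, -0.078]
wrist_force: [-0.8, 1.2, -0.3]
finger_gap: 0.561
```

```bash
python3 - <<'E'
from h import *
s=telemetry.observe(); M=R.from_quat(s["ee_rot"]).as_matrix(); print(s["position"],np.arctan2(M[1,1],M[0,1]),s["joints"][5])
f=grab("wrist"); save(f,"pics/w11.png",None,1)
for t in (1.9,1.95,2.0):
    W,L=boxpts([.5535,-.2054,.2194,t]); print(t,L(.146,0).round(4),proj(f,[L(.146,.015),L(.146,-.015),L(.111,.06),L(.111,-.06)]).round(1).tolist())
g=cv2.cvtColor(f["image"],cv2.COLOR_RGB2HSV); m=((g[...,1]<50)&(g[...,2]>110)).astype(np.uint8); n,lab,st,ce=cv2.connectedComponentsWithStats(m)
for i in range(1,n):
    if st[i,4]>60: print(st[i],ce[i].round(1))
for l in ["lid_bar","lid"]: print([(d["confidence"],d["extent"]) for d in spotter.silhouettes(l,f)][:2])
E
```

```text
[ 0.66663885 -0.18141885  0.29822802] -1.3479734575672637 1.0652103740700685
1.9 [ 0.6533 -0.1832  0.2012] [[260.4, 217.3], [299.3, 217.4], [211.4, 216.6], [348.6, 217.0]]
1.95 [ 0.6599 -0.1817  0.1986] [[260.4, 207.9], [299.3, 208.0], [211.5, 210.2], [348.5, 210.7]]
2.0 [ 0.6665 -0.1802  0.1958] [[260.5, 198.5], [299.3, 198.6], [211.6, 203.9], [348.4, 204.3]]
[ 40  15  16 104 762] [47.8 62.3]
[  0  36  15  66 821] [ 6.  66.9]
[   53    65   507   230 24475] [410.2 174.1]
[ 118   94   59   64 2389] [147.9 122.2]
[ 99  96  16  10 101] [107.  100.8]
[ 87 109   9  14  81] [ 90.6 115.7]
[ 78 130  53  59 801] [104.6 159.5]
[   0  172   39   56 1562] [ 19.8 197.5]
[215 191  86  18 763] [273.9 200.2]
[  97  195   64   55 2644] [127.8 221.1]
[ 238  223   31   49 1362] [253.5 246.8]
[ 275  231   46   33 1449] [297.6 247.3]
[194 252  27  50 516] [207.1 276. ]
[341 252  27  50 512] [354.2 275.7]
[ 39 317  25  21 423] [ 50.8 326.8]
[324 330  22  22 306] [333.9 340.1]
[(0.91, [214.0, 191.3, 345.7, 216.0]), (0.59, [274.8, 231.1, 320.7, 259.7])]
[(0.63, [210.8, 191.5, 344.2, 218.6])]
```

Request:
step_arm(plan=[[0,0.5,-40,0,48],[0,0.5,-75,0,48],[0,0.5,-100,0,48],[0,0.5,-118,0,48],[0,0.5,-128,0,48],[0,0.5,-128,0,48],[0,0.5,-128,0,20],[0,0.5,-128,0,20],[0,0.5,-128,0,20],[0,0.5,-128,0,20]], grip_force=30)

```text
time: 31.82
position: [0.6685, -0.1805, 0.1729]
ee_rot: [0.703, 0.079, -0.702, 0.079]
wrist_force: [0.5, 4.7, 6.0]
finger_gap: 0.342
```

```bash
python3 - <<'E'
from h import *
p0=[.5535,-.2054,.2194]
b0=boxpts([*p0,1.99])[1](.146,0)
for t in np.r_[1.89:.69:-.1,.698]: print("%.2f"%t,np.round((boxpts([*p0,t])[1](.146,0)-b0)*1e3,1).tolist())
E
```

```text
1.89 [-13.3, -3.0, 5.3]
1.79 [-27.0, -6.0, 9.1]
1.69 [-41.1, -9.2, 11.6]
1.59 [-55.3, -12.3, 12.6]
1.49 [-69.5, -15.5, 12.2]
1.39 [-83.6, -18.6, 10.3]
1.29 [-97.5, -21.7, 6.9]
1.19 [-111.0, -24.7, 2.2]
1.09 [-123.9, -27.6, -3.9]
0.99 [-136.2, -30.4, -11.3]
0.89 [-147.7, -32.9, -19.9]
0.79 [-158.3, -35.3, -29.6]
0.70 [-167.2, -37.3, -39.5]
```

Request:
step_arm(plan=[[-13,-3,5,0,20],[-27,-6,9,0,20],[-41,-9,12,0,20],[-55,-12,13,0,20],[-69.5,-15.5,12,0,20],[-83.5,-18.5,10,0,20],[-97.5,-21.5,7,0,20],[-111,-24.5,2,0,20],[-124,-27.5,-4,0,20],[-136,-30.5,-11,0,20],[-147.5,-33,-20,0,20],[-158,-35,-29.5,0,20],[-167,-37,-39,0,20],[-167,-37,-39,0,20],[-167,-37,-39,0,20]])

```text
time: 33.7
position: [0.4996, -0.2177, 0.1325]
ee_rot: [-0.702, -0.079, 0.704, -0.078]
wrist_force: [-5.0, 3.4, 2.7]
finger_gap: 0.34
```

```bash
cat > lid.py <<'E'
from h import *
s=telemetry.observe(); print(s["position"],s["wrist_force"],s["finger_gap"],s["time"])
f=grab("wrist"); save(f,"pics/w12.png")
for t in (.6,.698,.8):
    W,L=boxpts([.5535,-.2054,.2194,t]); print(t,L(.146,0).round(4),proj(f,[L(.146,.015),L(.146,-.015),L(.111,.06,.003),L(.111,-.06,.003)]).round(1).tolist())
g=cv2.cvtColor(f["image"],cv2.COLOR_RGB2HSV); m=((g[...,1]<50)&(g[...,2]>110)).astype(np.uint8); n,lab,st,ce=cv2.connectedComponentsWithStats(m)
for i in range(1,n):
    if st[i,4]>150 and 200<ce[i][0]<360: print(st[i],ce[i].round(1))
for l in ["lid"]: print([(d["confidence"],d["extent"]) for d in spotter.silhouettes(l,f)][:2])
# lid front edge along columns away from the tongue: strongest wood->dark change
h=g[...,2].astype(float); hue=g[...,0]
W,L=boxpts([.5535,-.2054,.2194,.698])
for y in (-.045,-.03,.03,.045):
    ps=[(t,proj(f,boxpts([.5535,-.2054,.2194,t])[1](.111,y,.0))[0]) for t in np.arange(.5,.9,.01)]
    vals=[h[int(round(q[1])),int(round(q[0]))] if 0<=q[1]<420 and 0<=q[0]<560 else -1 for t,q in ps]
    d=np.abs(np.diff(vals)); print(y,"edge theta ~%.2f"%ps[int(d.argmax())][0],d.max())
E
python3 lid.py
```

```text
[ 0.49964389 -0.21765355  0.13251878] [-5.02635552  3.41449219  2.6813834 ] 0.34040124084082535 33.7
0.6 [ 0.4896 -0.2197  0.1454] [[247.9, 292.3], [313.9, 292.5], [155.4, 215.9], [407.0, 216.7]]
0.698 [ 0.498  -0.2178  0.1568] [[244.8, 289.2], [317.1, 289.4], [147.0, 207.9], [415.5, 208.7]]
0.8 [ 0.5079 -0.2156  0.1677] [[241.0, 281.2], [321.0, 281.4], [137.4, 195.8], [425.2, 196.7]]
[ 185   20   52   38 1800] [210.3  38.6]
[ 328   21   52   38 1791] [353.3  39.6]
[ 243  138   77   59 4431] [281.1 167.4]
[ 243  200   76  102 4579] [280.9 259.5]
[(0.75, [149.0, 30.7, 413.0, 303.1])]
-0.045 edge theta ~0.72 59.0
-0.03 edge theta ~0.71 51.0
0.03 edge theta ~0.71 53.0
0.045 edge theta ~0.72 59.0
```

Request:
step_arm(plan=[[0,0,0,0,34],[0,0,0,0,40],[0,0,0,0,48],[0,0,0,0,48],[0,0,20,0,48],[0,0,60,0,60],[0,0,110,0,85],[0,0,160,0,85],[0,0,200,0,85],[0,0,200,0,85],[0,0,200,0,85],[0,0,200,0,85]])

```text
time: 35.3
position: [0.5, -0.2175, 0.3311]
ee_rot: [-0.702, -0.079, 0.704, -0.078]
wrist_force: [-0.3, 0.1, -0.1]
finger_gap: 0.998
```

```bash
cat > lid2.py <<'E'
from h import *
f=grab("wrist"); save(f,"pics/w13.png")
ls=spotter.silhouettes("lid",f); m=ls[0]["mask"]; print([(d["confidence"],d["extent"]) for d in ls][:2])
ys,xs=np.where(m)
# saturated wood edges by profile matching: score front/side/rear edges over theta and small box shifts
g=cv2.GaussianBlur(cv2.cvtColor(f["image"],cv2.COLOR_RGB2GRAY).astype(float),(0,0),1)
gx=cv2.Sobel(g,cv2.CV_64F,1,0); gy=cv2.Sobel(g,cv2.CV_64F,0,1); G=np.hypot(gx,gy)
def score(dx,dy,t,hn):
    W,L=boxpts([.5535+dx,-.2054+dy,.2194,t]); P=[]
    for v in np.linspace(-.058,.058,40):
        if abs(v)>.022: P.append(L(.111,v,hn))
    for r in np.linspace(.03,.109,40): P+= [L(r,.06,hn),L(r,-.06,hn)]
    q=proj(f,P); return cv2.remap(G.astype(np.float32),q[:,0:1].astype(np.float32),q[:,1:2].astype(np.float32),1).mean()
best=sorted([(score(dx,dy,t,.003),t,dx,dy) for t in np.arange(.58,.84,.01) for dx in (-.002,-.001,0,.001,.002) for dy in (-.002,-.001,0,.001,.002)],reverse=True)[:6]
for b in best: print(np.round(b,3))
W,L=boxpts([.5535,-.2054,.2194,.698]); print("pred .698",proj(f,[L(.111,.06,.003),L(.111,-.06,.003),L(.146,.015),L(.146,-.015)]).round(1).tolist())
E
python3 lid2.py; python3 - <<'E'
from h import *
print(telemetry.observe()["position"],telemetry.observe()["time"])
E
```

```text
[(0.85, [220.6, 65.2, 338.7, 186.2])]
[ 3.93432e+02  7.20000e-01 -1.00000e-03  0.00000e+00]
[ 3.91971e+02  7.10000e-01 -1.00000e-03  0.00000e+00]
[391.301   0.7     0.      0.   ]
[389.85   0.71   0.     0.  ]
[ 3.8762e+02  7.3000e-01 -2.0000e-03  0.0000e+00]
[385.717   0.69    0.      0.   ]
pred .698 [[222.2, 147.3], [340.7, 147.7], [266.0, 179.8], [296.6, 179.9]]
[ 0.50019144 -0.21767311  0.3313539 ] 35.4
```

```bash
python3 - <<'E'
from h import *
f=grab("scene"); a=cv2.imread("pics/scene0.png").astype(int); b=f["image"][...,::-1].astype(int)
d=(cv2.GaussianBlur(np.abs(a-b).max(2).astype(np.float32),(0,0),1)>35).astype(np.uint8)
n,lab,st,ce=cv2.connectedComponentsWithStats(d)
for i in range(1,n):
    if st[i,4]>12: print(st[i])
# side view: lid angle via edge score
g=grab("side")
for p in [(.5535,-.2054,.2194,t) for t in (.6,.698,.8)]:
    L=boxpts(p)[1]; print(p[3],"scene bar",proj(f,L(.146,0)).round(1).tolist(),"side bar",proj(g,L(.146,0)).round(1).tolist(),"lid front",proj(g,[L(.111,.06),L(.111,-.06)]).round(1).tolist())
for c in (f,g): print([(round(x["confidence"],2),x["extent"]) for x in spotter.silhouettes("lid",c)][:2])
E
```

```text
[358   0  11   6  25]
[  349     0    99   260 10590]
[450   0  14  56 197]
[476   0  29  61 515]
[315   4   5   7  18]
[327  11   6   8  27]
[326  25  21   4  68]
[ 310   26   39   75 1712]
[538  30  22  18 269]
[ 394   61  110  252 7079]
[ 507   65   45   51 1139]
[499 118  15  17 132]
[281 139  51  33 887]
[209 217  22  17 211]
[ 347  252   69   66 2448]
[218 256  20  17 180]
[409 259   3  10  20]
[179 283  22  17 137]
[174 319  47  43 267]
[270 406  15  13  77]
0.6 scene bar [[323.2, 150.4]] side bar [[285.6, 159.6]] lid front [[276.5, 169.5], [278.7, 160.7]]
0.698 scene bar [[321.1, 146.5]] side bar [[283.2, 156.5]] lid front [[274.5, 167.1], [276.9, 158.4]]
0.8 scene bar [[318.5, 142.5]] side bar [[280.3, 153.5]] lid front [[272.3, 164.7], [274.8, 156.3]]
[(0.94, [280.4, 135.6, 323.7, 167.6])]
[(0.79, [254.2, 155.4, 283.6, 182.5])]
```

```bash
python3 - <<'E'
from h import *
f=grab("scene"); a=cv2.imread("pics/scene0.png"); b=np.ascontiguousarray(f["image"][...,::-1])
for n,(h0,h1),(x0,y0,x1,y1) in [("purple",(125,155),(205,245,255,295)),("yellow",(20,32),(160,270,215,315)),("turq",(80,95),(225,275,265,315)),("blue",(100,115),(300,215,330,240))]:
    for im in (a,b):
        g=cv2.cvtColor(im[y0:y1,x0:x1],cv2.COLOR_BGR2HSV); m=(g[...,0]>=h0)&(g[...,0]<=h1)&(g[...,1]>90)&(g[...,2]>40); y,x=np.where(m); print(n,m.sum(),(x.mean()+x0).round(1),(y.mean()+y0).round(1),x.min()+x0,x.max()+x0,y.min()+y0,y.max()+y0)
for x0,y0,x1,y1 in [(218,256,238,273),(179,283,201,300),(174,319,221,362)]: print(a[y0:y1,x0:x1].mean((0,1)).round(),b[y0:y1,x0:x1].mean((0,1)).round())
E
```

```text
purple 308 228.0 269.5 216 239 255 282
purple 304 228.0 269.7 216 239 255 282
yellow 586 187.9 291.3 174 200 278 305
yellow 583 187.9 291.4 174 200 278 305
turq 318 245.1 297.2 234 256 282 310
turq 319 245.1 297.2 234 256 282 310
blue 55 316.2 230.1 312 321 226 235
blue 55 316.2 230.1 312 321 226 235
[139.  93. 140.] [108.  74. 115.]
[  2. 184. 228.] [  4. 162. 205.]
[ 57.  71. 104.] [49. 62. 87.]
```

Nothing else moved: the remaining differences are shading only. Handing in.

```bash
python3 -c "
from workcell import job; print(job.sign_off())"
```

```text
the job is handed in; nothing more can be done
None
```

The case that is both long and tall now stands upright on the seat between the ribs, and the lid is standing by itself at about 40 degrees. It took about 35.5 s of the 72 s.

**What I did**
- I folded the lid back to its stop.
- I lifted the case out of the rack by its ends, set it on the table and took it again by its long faces.
- I lowered it into the compartment until it touched the floor (about 6 N), then let go.
- I swung the lid down, let go and backed the arm off.

**What the last checks showed**
- **Case:** before I closed the lid, its top face was within about 1 to 2 pixels (roughly 1 to 2 mm) of where a case on the seat should appear.
- **Lid:** fitting its edges in the wrist image gave 0.70–0.72 rad, against the 0.698 asked for. The scene and side views roughly agree.
- **Other objects:** the purple and turquoise look-alikes, the yellow tub and the eraser did not move. Comparing the scene before and after showed only shading changes there. I did not measure the other bystanders or the two remaining rack cases one by one.

**What disagreed**
- **Fingertips:** they sat about 30–35 mm farther back than `arm.tips_ahead` says. My first pinch of the lid bar closed above it without gripping. I went lower, and allowed for the offset in every grip after that.
- **Table contact:** setting the case down on the table in between pressed with about 20 N.

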